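Fit the stop carriage to the dovetail rail and clamp it

ROBOT

A 6-joint arm with a two-finger parallel gripper is mounted at the origin on the work surface. World frame = base frame: x ahead of the robot, y to its left, z up, the work surface at z = 0. Lengths are in m, angles in rad, forces in N, time in s.
With the tool pointing down it reaches from about 0.325 to 0.85 m from the base axis. Payload 15.5 kg.
Tool frame: the origin (TCP) lies on the centre line of the jaws, within the pads' length; the fingertips stand bot.tips_ahead ahead of it and the grasp point (between the pads) is the TCP (bot.tips_ahead is the distance from the TCP to the fingertips, in m); z points along the fingers, y is the line along which they close (so a half turn about z gives the same grasp; the last joint's range is limited). The gripper opens to 91 mm and grips with 3 to 60 N. Pads are 32 mm wide; open, the fingers measure 118 mm over their backs; the gripper's body (76 mm by 178 mm) begins 60 mm behind the grasp point.
Start: joints at [-1.331, 0.494, 1.345, -0, 1.302, -0.096], TCP at [0.205, -0.59, 0.233] pointing down, gripper open.
Joint ranges: [-2.91, 2.91], [-0.82, 2.16], [0.22, 2.67], [-1.22, 4.37], [0.12, 2.79], [-3.08, 3.08]. Speed limits (rad/s): [1.89, 1.89, 2.57, 3.01, 3.01, 3.01].

INTERFACE

Orientations are given as a 3x3 rotation matrix whose columns are the frame's x, y, z axes.
In Python, from plant import bot, hand, ik, optics gives the robot as it stands. Calls block until the motion is done:
- bot.move_pose(position, orientation): joint-space move of the TCP to a pose.
- bot.move_straight(position, frame=None, max_speed=0.15): straight line of the TCP; frame=None keeps the orientation; max_speed is the mean speed in m/s.
- bot.goto_joints(angles): joint-space move.
- hand.gripper_open() and hand.clamp(newtons=None): open the fingers fully, or close them until they stop; newtons is the grip in N (None keeps the last).
- bot.hold(seconds).
- ik(position, orientation): joint angles nearest the present ones, or None.
- optics.snapshot(name): name is "side" or "top"; returns a dict with "color" (420x560x3 uint8, red, green, blue), "K" (3x3 intrinsics, pixels), "k1" (the pictures are not rectified: a ray, as slopes to the right and down, at radius r is drawn at 1 + k1 r^2 times it, then the intrinsics apply), "R" (3x3) and "t" (3): a world point X has camera coordinates R X + t. Camera axes: x right, y down, z forward; pixel columns grow to the right and rows downward; lengths in m; the calibration is good to about 2 mm. A picture is of the moment at which its call begins. There is no depth.
A pose or a line that the arm cannot do raises bot.PlanningError and nothing moves.
- bot.job_done(): hands the job in; it is judged then, once.
Readings, each from a call of its own:
- bot.current_time(): time.
- bot.current_joint_pos(): joint angles.
- bot.current_qd(): joint speeds.
- bot.current_tau(): joint torques, N m.
- bot.current_eef_pos(): TCP position.
- bot.current_eef_rot(): TCP orientation.
- bot.current_contact_force(): force on the tool from outside, world axes, zero at the start.
- bot.current_moment(): the same for the moment, N m.
- bot.current_opening(): finger opening in m.
- bot.current_grip_force(): force on a finger pad.
Only numpy, scipy, OpenCV 4.12 (cv2) and the standard library are available. Lean on these libraries where they do the work, as an engineer would, in place of code of your own. Each camera call takes 0.05 s, during which the arm holds its last target. There are 200 camera calls.

TASK

Slide the loose grey carriage along the bed plate onto the dovetail rail from the rail's open end and on until its front just meets the steel stop block, without shifting the stop block along the rail. Then turn the knob on the carriage's side bracket clockwise as far as it goes to clamp the carriage there, and let go. Leave everything else on the bench where it lies.

Things in the scene. Friction and masses are not known exactly. Their poses are not given: they have to be found in the camera images.
- rail: Fixed cast iron bed plate, 15 mm thick, 550 mm long, with a steel dovetail rail on it along its y. Origin: on the bench, on the rail's centre line (x = 0), z up. Plate: y = -260 to 290 mm; x = -110 to 80 mm where y < -20 mm (the loading end), x = -67 to 67 mm beyond. Dovetail: top 37 mm above the bench, 56 mm wide there and 36 mm at the foot, full section from y = -40 to 290 mm.
- rail_nose (a point): Tip of the dovetail at its open end, on the centre line at the rail's top (y = -80 mm in the rail's frame), axes as the rail's. From here the dovetail widens from 16 mm to its full 56 mm over 40 mm.
- guide_ledge (a point): Middle of the inner face of a straight steel ledge on the far side of the loading end, at its top edge (rail frame x = 51, y = -155 mm, 30 mm above the bench); it runs 105 mm either way along y. A carriage with its side flat along this face is in line with the rail (1 mm off centre at most; it has 2 mm play each side on the dovetail).
- carriage: Loose grey cast carriage, 0.6 to 1.2 kg, 100 mm wide (x), 100 long (y), 52 tall, a dovetail slot through its underside along y; too wide to grip: push it (3 to 9 N). Origin: centre of its underside. It starts on the plate's loading end, clear of rail and ledge, askew by up to 0.2 rad, +y end towards the rail, and slides flat on the plate all along. Its -x, -y and +y sides are plain flat faces.
- bracket (a point): Outer end of the bracket on the carriage's +x side, mid-width, at its top face, level with the carriage's top (x = 105, y = 0, z = 52 mm in the carriage's frame). The bracket is 44 mm wide (y), 16 mm thick, sticks out 55 mm over the ledge without touching it, and carries the clamp knob.
- carriage_front (a point): Centre of the carriage's leading (+y) face, 26 mm above its underside; axes as the carriage's.
- stop_face (a point): Centre of the stop block's face that looks to the loading end (-y), 26 mm above the plate; axes as the rail's. The steel stop block, 100 mm wide, 70 long, 52 tall, a bolt head on top and no bracket, already sits on the rail. It is only lightly nipped and gives way along the rail if pushed with over about 20 N.
- knob_grip (a point): Point on the clamp knob's upright axis at gripping height, 28 mm above the bracket (x = 82, y = 0, z = 80 mm in the carriage's frame). A hub with a straight black bar grip across it: 70 mm long along this point's y, 14 mm thick along its x, from 12 to 38 mm above the bracket. The point turns with the knob.
- clamp_knob (a joint): Turn of the clamp knob relative to the carriage in rad: grows clockwise seen from above, starts between 0 and 0.25 (bar nearly along the carriage's y), ends at a firm stop at 1.35 (tight). It stays where it is left; turning takes about 0.1 N m.
- tube_stub: Bystander, leave alone: rusty roller tube stub standing upright, 76 mm across, 120 mm tall; origin at the centre of its underside.
- thrust_washer: Bystander, leave alone: flat bronze thrust washer, 90 mm across, 10 mm thick; origin at the centre of its underside.
- sleeve_a: Bystander, leave alone: brass spacer sleeve standing upright, 44 mm across, 70 mm tall; origin at the centre of its underside.
- sleeve_b: Bystander, leave alone: second brass spacer sleeve, same as the first; origin at the centre of its underside.
- housing: Bystander, leave alone: dull grey bearing housing on a flat foot, 150 mm long (its y), 50 mm deep, 88 mm tall; origin at the centre of its underside.
- spanner: Bystander, leave alone: steel spanner lying flat, 200 mm long; origin at the centre of its underside.
Things that resemble listed ones, but are neither listed nor needed, are in the scene too. Leave any red or turquoise look-alike of the carriage alone.

How it is judged:
By the outcome, as a careful person would: the job done as asked, in the order asked, and still so for the second after the job is handed in, with the robot touching nothing.
It also fails if it takes over 67 s, if anything falls off the work surface, if the arm or the gripper's body presses on something with over 40 N, if the wrist force passes 120 N, or if a joint passes its speed limit or range.

## Working session

There is one attempt and no reset: what is moved stays moved. The work goes in short steps, each a Python script; the robot and the scene stay as the last script left them, time stands still between calls to the robot, and variables do not carry over. Pictures are saved under pics/ and viewed, at most 10 in all, crops included, and the job is handed in when it is done.

```bash
mkdir -p pics; ls
cat > h.py <<'E'
import numpy as np, cv2
from plant import bot, hand, ik, optics
def shot(n,name):
    s=optics.snapshot(n); cv2.imwrite(f'pics/{name}.png',s['color'][:,:,::-1]); 
    np.savez(f'pics/{name}.npz',**{k:s[k] for k in ('color','K','k1','R','t')}); return s
def ray(s,uv):
    uv=np.asarray(uv,float).reshape(-1,1,2)
    d=np.array([float(s['k1']),0,0,0])
    p=cv2.undistortPoints(uv,s['K'],d).reshape(-1,2)
    D=np.c_[p,np.ones(len(p))]@s['R']; return -s['R'].T@s['t'],D
def onz(s,uv,z):
    o,D=ray(s,uv); return o+D*((z-o[2])/D[:,2])[:,None]
def proj(s,X):
    p,_=cv2.projectPoints(np.asarray(X,float).reshape(-1,1,3),cv2.Rodrigues(s['R'])[0],np.asarray(s['t'],float),s['K'],np.array([float(s['k1']),0,0,0])); return p.reshape(-1,2)
E
python3 - <<'E'
from h import *
for n in('top','side'):
    s=shot(n,n+'0'); print(n,s['K'],s['k1'],-s['R'].T@s['t'],s['R'])
E
```

```text
pics
top [[491.85460623   0.         281.30811511]
 [  0.         491.85460623 212.50396203]
 [  0.           0.           1.        ]] -0.03672328755752489 [ 0.31650703 -0.01080657  1.52351899] [[ 0.02405287 -0.99967994  0.00784088]
 [-0.9878048  -0.02497253 -0.15368165]
 [ 0.15382827 -0.00404877 -0.9880893 ]]
side [[416.00884979   0.         274.90398146]
 [  0.         416.00884979 209.76753931]
 [  0.           0.           1.        ]] -0.11748177056803404 [0.36838248 1.05532174 0.82821298] [[-0.9834679  -0.17955163  0.02349688]
 [-0.12108178  0.55555695 -0.82261514]
 [ 0.13464804 -0.81186063 -0.56811286]]
```

View pics/top0.png

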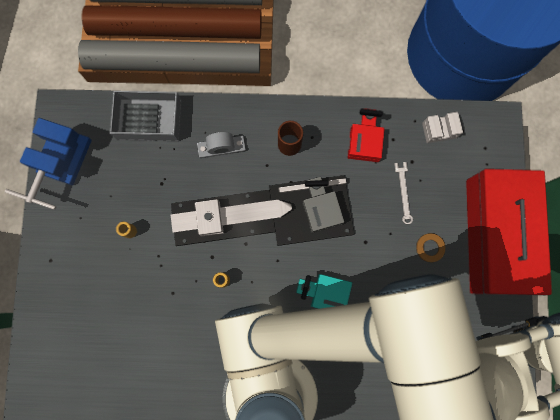

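View pics/side0.png

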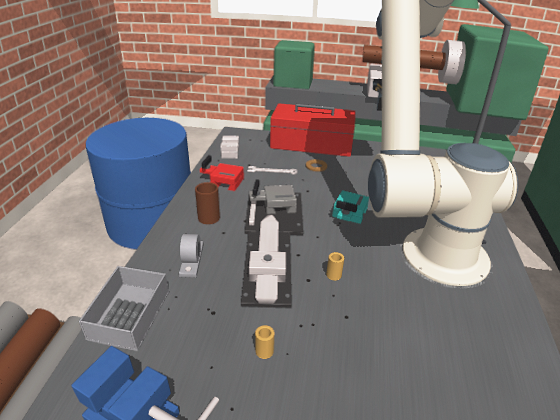

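The top view shows the plate with the rail at about (170–355, 180–245) and the stop block at (208,216). There are three carriage-like things: grey at (325,210), red at (367,140) and turquoise at (330,290). The grey one fits, since it is the only grey one and it lies on the plate's loading end with the nose at (292,208). The ledge is on the image's upper side (+X world). I'll confirm this in an enlarged crop.

Run:
```python
import cv2
a=cv2.imread('pics/top0.png')[168:252,165:360]; cv2.imwrite('pics/c0.png',cv2.resize(a,None,fx=4,fy=4,interpolation=cv2.INTER_CUBIC))
b=cv2.imread('pics/side0.png')[170:310,230:330]; cv2.imwrite('pics/c1.png',cv2.resize(b,None,fx=4,fy=4,interpolation=cv2.INTER_CUBIC))
```

```text
(no output)
```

View pics/c0.png

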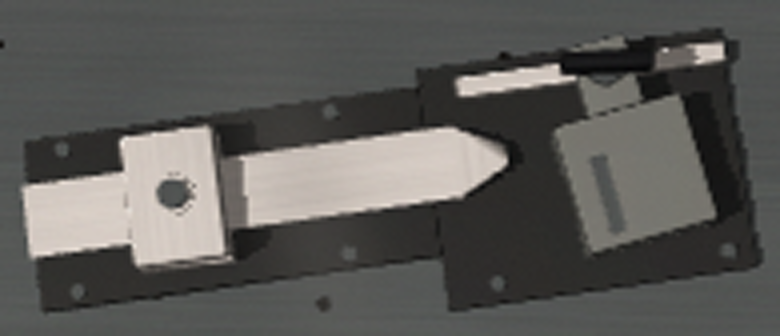

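View pics/c1.png

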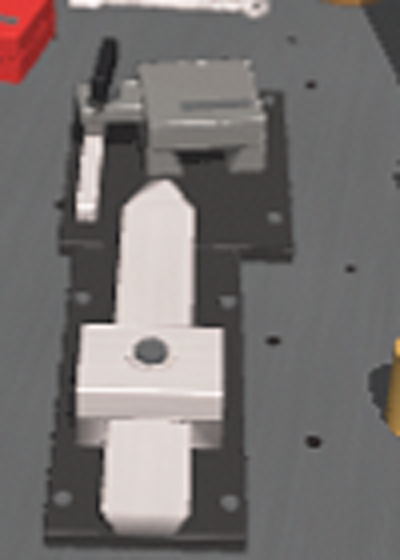

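The crops confirm it. The grey carriage's top is at crop0 corners (553,130), (681,95), (717,218) and (590,253), with the bracket and black bar over the pale ledge. The stop top is at (119,139)–(231,257) and the nose at (508,160). Next I'll fit the poses.

```bash
cat >> h.py <<'E'
def fit(P,Q): # Q = R P + t (2d)
    P=np.array(P,float);Q=np.array(Q,float);p=P.mean(0);q=Q.mean(0);a=P-p;b=Q-q
    th=np.arctan2((a[:,0]*b[:,1]-a[:,1]*b[:,0]).sum(),(a*b).sum());c,s=np.cos(th),np.sin(th);R=np.array([[c,-s],[s,c]])
    t=q-R@p; return th,t,np.abs(Q-(P@R.T+t)).max(1)
E
python3 - <<'E'
from h import *
s=dict(np.load('pics/top0.npz'))
C=lambda L:(np.array(L,float)+.5)/4-.5+[165,168]
P=[(67,290),(-67,290),(-110,-20),(-110,-260),(80,-260),(80,-20)]
Q=onz(s,C([(22,143),(43,311),(448,310),(762,262),(722,28),(417,72)]),.015)[:,:2]
th,t,r=fit(np.array(P)/1e3,Q);print('rail',th,t,r)
R=np.array([[np.cos(th),-np.sin(th)],[np.sin(th),np.cos(th)]])
f=lambda q:((q-t)@R)*1e3
print('nose',f(onz(s,C([(508,160)]),.037)[:,:2]))
print('railedges',f(onz(s,C([(25,186),(455,127),(32,258),(462,195)]),.037)[:,:2]))
print('stop',f(onz(s,C([(119,139),(213,126),(231,257),(139,268)]),.067)[:,:2]))
Q=onz(s,C([(553,130),(681,95),(717,218),(590,253)]),.067)[:,:2]
a,b,r=fit(np.array([(50,50),(50,-50),(-50,-50),(-50,50)])/1e3,Q);print('car',a-th,f(b),r,b)
print('knob bar',f(onz(s,C([(562,63),(654,59)]),.105)[:,:2]))
print('ledge',f(onz(s,C([(457,96),(458,80),(725,44)]),.03)[:,:2]))
E
```

```text
rail 0.16907456545953725 [0.55493663 0.03058648] [0.00202293 0.00085493 0.00259531 0.00239507 0.00265003 0.00165977]
nose [[ -4.45484884 -79.10040895]]
railedges [[ 28.52813723 289.25722036]
 [ 26.77690844 -42.60974019]
 [-27.27826967 290.10956167]
 [-26.21909518 -40.32183125]]
stop [[ 48.45934548 209.4484042 ]
 [ 48.17880316 138.26966583]
 [-52.09080068 137.3904987 ]
 [-50.45372222 206.18725745]]
car 0.1271301471080054 [ -33.21444409 -170.53374696] [0.00151827 0.0013711  0.00119961 0.00168976] [ 0.55089154 -0.14310461]
knob bar [[  50.63939848 -125.61251007]
 [  43.9412556  -193.28577098]]
ledge [[  51.93529934  -47.83682534]
 [  64.31825851  -50.4179934 ]
 [  62.96337597 -260.13805968]]
```

```bash
cat >> h.py <<'E'
TH,T=0.1691,np.array([0.55494,0.03059])
cz,sz=np.cos(TH),np.sin(TH); RR=np.array([[cz,-sz],[sz,cz]])
def W(x,y,z): return np.r_[T+RR@np.array([x,y])/1e3,z/1e3]   # rail mm -> world m
def L(p): return np.r_[RR.T@(np.asarray(p)[:2]-T)*1e3,p[2]*1e3]
def ori(a): # tool down, tool y at rail angle a from rail x (rad, ccw)
    y=np.array([np.cos(TH+a),np.sin(TH+a),0]);z=np.array([0,0,-1.]);return np.c_[np.cross(y,z),y,z]
def F(): f=bot.current_contact_force(); return np.r_[RR.T@f[:2],f[2]]  # rail axes
def guard(a,b,step,lim,f0,speed=.05,verbose=1):
    a=np.array(a,float);b=np.array(b,float);d=b-a;n=np.linalg.norm(d);d/=n;k=0;log=[]
    while k<n:
        k=min(n,k+step); bot.move_straight(W(*(a+d*k)),max_speed=speed); f=-(F()-f0)@d; log.append((round(float(k),1),round(float(f),1)))
        if f>lim: break
    if verbose: print(log[::max(1,len(log)//25)],log[-3:]); print('at',L(bot.current_eef_pos()).round(2),'t',round(bot.current_time(),2),'hit',f>lim)
    return a+d*k
E
python3 - <<'E'
from h import *
s=dict(np.load('pics/top0.npz'))
print(bot.tips_ahead,bot.current_time(),F(),bot.current_moment())
print('turq',[L(p).round(0) for p in onz(s,[(297,285),(316,271),(352,285),(345,310)],.07)])
for a in(np.pi/2,-np.pi/2):
  for p in((-112,-172,60),(0,-260,60),(0,25,60)): print(a,p,ik(W(*p),ori(a)))
for a in(0,np.pi,-1.35,np.pi-1.35): print(a,ik(W(82,88,95),ori(a)))
E
```

```text
0.019 0.1 [ 0.78941155  0.54095976 -0.22424673] [-2.79734551e-02 -1.88649804e-02 -4.96953003e-05]
turq [array([-239.,  -59.,   70.]), array([-207., -120.,   70.]), array([-262., -219.,   70.]), array([-331., -187.,   70.])]
1.5707963267948966 (-112, -172, 60) [-4.41411315e-01  5.74729324e-01  1.82971826e+00 -4.44089210e-16
  7.37145071e-01 -2.18130764e+00]
1.5707963267948966 (0, -260, 60) [-4.53797847e-01  7.08753709e-01  1.46868093e+00 -4.44089210e-16
  9.64158010e-01 -2.19369417e+00]
1.5707963267948966 (0, 25, 60) [-7.93192081e-03  6.23006398e-01  1.69445410e+00 -4.44089210e-16
  8.24132157e-01 -1.74782825e+00]
-1.5707963267948966 (-112, -172, 60) [-4.41411315e-01  5.74729324e-01  1.82971826e+00 -4.44089210e-16
  7.37145071e-01  9.60285012e-01]
-1.5707963267948966 (0, -260, 60) [-4.53797847e-01  7.08753709e-01  1.46868093e+00 -4.44089210e-16
  9.64158010e-01  9.47898480e-01]
-1.5707963267948966 (0, 25, 60) [-7.93192081e-03  6.23006398e-01  1.69445410e+00 -4.44089210e-16
  8.24132157e-01  1.39376441e+00]
0 [ 1.14075309e-01  6.57250204e-01  1.45970661e+00 -4.44089210e-16
  1.02463584e+00 -5.50246911e-02]
3.141592653589793 None
-1.35 [ 1.14075309e-01  6.57250204e-01  1.45970661e+00 -4.44089210e-16
  1.02463584e+00  1.29497531e+00]
1.791592653589793 [ 1.14075309e-01  6.57250204e-01  1.45970661e+00 -4.44089210e-16
  1.02463584e+00 -1.84661734e+00]
```

```bash
python3 - <<'E'
from h import *
hand.clamp(5); print(bot.current_opening())
O=ori(-np.pi/2)
bot.move_pose(W(-116,-172,150),O); bot.move_straight(W(-116,-172,56),max_speed=.15); bot.hold(.2)
f0=F(); print(f0,bot.current_time())
e=guard((-116,-172,56),(-76,-172,56),8,14,f0,.05)
if not (e[0]<-77): e=guard(e,(-58,-172,56),1.5,14,f0,.05)
shot('top','top1')
E
python3 -c "
import cv2
a=cv2.imread('pics/top1.png')[168:252,225:360]; cv2.imwrite('pics/c2.png',cv2.resize(a,None,fx=5,fy=5,interpolation=cv2.INTER_CUBIC))"
```

```text
0.0005561986922355176
[-0.38113667  0.29830395  0.11359277] 4.2917
[(8.0, -1.5), (16.0, -0.3), (24.0, 2.8), (32.0, 3.6), (40.0, 4.0)] [(24.0, 2.8), (32.0, 3.6), (40.0, 4.0)]
at [ -76.39 -171.71   55.81] t 5.83 hit False
[(1.5, 6.4), (3.0, 7.5), (4.5, 7.3), (6.0, 7.1), (7.5, 7.7), (9.0, 8.2), (10.5, 15.2)] [(7.5, 7.7), (9.0, 8.2), (10.5, 15.2)]
at [ -67.6  -171.33   55.76] t 7.58 hit True
```

View pics/c2.png

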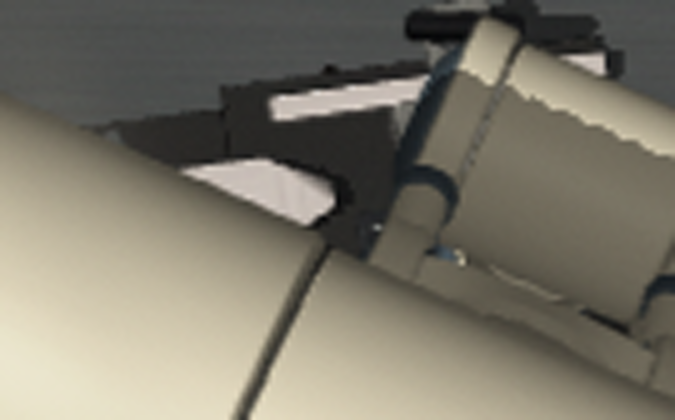

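The arm hides the carriage in this picture (crop2). Contact came at TCP x ≈ -67.6, where a flush carriage would put it (ledge 51 − 100 − 16 ≈ −65), and force rose sharply there. So it is seated on the ledge, and I'll go behind it and push along the rail.

Run:
```python
from h import *
bot.move_straight(W(-85,-172,56)); bot.move_straight(W(-85,-172,140),max_speed=.25)
bot.move_straight(W(0,-262,140),max_speed=.25); 
s=shot('side','side1')
bot.move_straight(W(0,-262,56)); bot.hold(.2); f0=F(); print(f0,bot.current_time())
e=guard((0,-262,56),(0,-20,56),8,14,f0,.06)
np.save('f0.npy',f0)
```

```text
[ 0.33146948 -0.37377101  0.95029395] 10.0
[(8.0, -1.9), (16.0, -0.9), (24.0, 0.7), (32.0, -0.6), (40.0, 0.1), (48.0, -0.0), (56.0, -0.8), (64.0, 0.1), (72.0, 0.0), (80.0, -0.3), (88.0, 0.0), (96.0, -0.1), (104.0, -0.0), (112.0, -0.8), (120.0, 0.2), (128.0, -0.2), (136.0, -0.0), (144.0, -0.4), (152.0, -0.3), (160.0, -0.6), (168.0, -1.2), (176.0, -0.4), (184.0, 1.6), (192.0, 1.7), (200.0, -0.0), (208.0, -0.3), (216.0, -0.6), (224.0, 0.4), (232.0, -0.6), (240.0, -0.5), (242.0, 3.9)] [(232.0, -0.6), (240.0, -0.5), (242.0, 3.9)]
at [  0.51 -20.52  56.28] t 18.75 hit False
```

Run:
```python
from h import *
print(F(),L(bot.current_eef_pos()))
s=shot('side','side2')
a=cv2.imread('pics/side1.png')[150:320,200:370];b=cv2.imread('pics/side2.png')[150:320,200:370]
cv2.imwrite('pics/c3.png',cv2.resize(np.hstack([a,b]),(780,390),interpolation=cv2.INTER_CUBIC))
```

```text
[ 0.16782379 -4.26497385  5.28874886] [  0.50737086 -20.52317207  56.2849824 ]
```

View pics/c3.png

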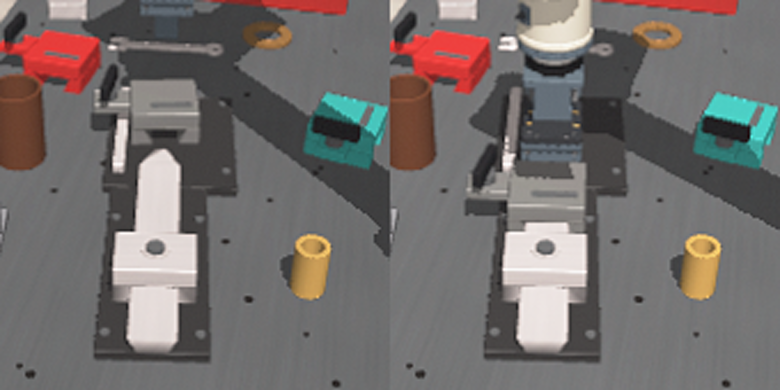

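Left is before, right is now. The carriage is square on the dovetail about 45 mm short of the stop, and the stop hasn't moved. I'll close the rest slowly under force guard.

Run:
```python
from h import *
f0=np.load('f0.npy')
e=guard((0,-20,56),(0,14,56),4,11,f0,.04)
e=guard(e,(0,34,56),.8,10,f0,.015)
print(F())
s=shot('side','side3'); 
a=s['color'][180:300,215:315,::-1]
cv2.imwrite('pics/c4.png',cv2.resize(a,(500,600),interpolation=cv2.INTER_CUBIC))
```

```text
[(4.0, 3.4), (8.0, 3.8), (12.0, 4.6), (16.0, 4.9), (20.0, 4.4), (24.0, 4.0), (28.0, 4.6), (32.0, 4.1), (34.0, 6.7)] [(28.0, 4.6), (32.0, 4.1), (34.0, 6.7)]
at [ 0.51 13.34 56.28] t 21.05 hit False
[(0.8, 10.1)] [(0.8, 10.1)]
at [ 0.46 13.96 56.27] t 21.3 hit True
[  1.23018365 -10.4578436    5.89920011]
```

View pics/c4.png

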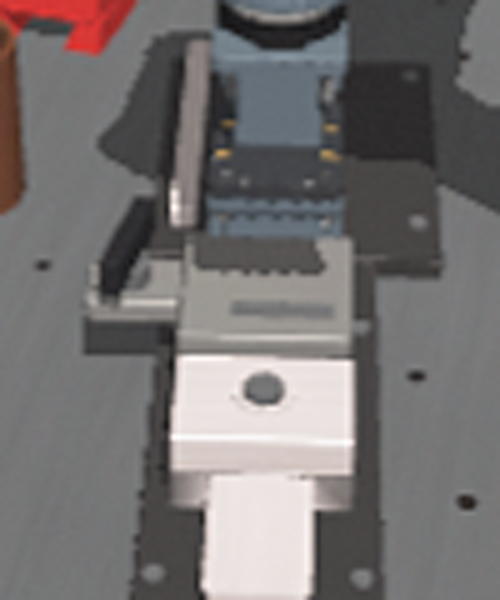

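The knob side and the rail alignment look right. But TCP y = 14 is about 10 mm short of the expected 24.5, and a dark strip shows between the two top edges (crop rows ~338–353). I'll measure it as a possible gap.

Run:
```python
from h import *
s=dict(np.load('pics/side3.npz')); g=cv2.cvtColor(s['color'],cv2.COLOR_RGB2GRAY)
for u in(255,265,275): print(u,g[240:256,u])
s0=dict(np.load('pics/side0.npz')); g0=cv2.cvtColor(s0['color'],cv2.COLOR_RGB2GRAY)
print('stop0',g0[244:256,265], g0[268:280,265]); print('stop3',g[268:280,265])
for v in (246,247,248,249,250,251,274): print(v,L(onz(s,[(265,v)],.067)[0]).round(1))
print(s['color'][235:250,265])
```

```text
255 [154 152 152 153 152 152 163 158 138 131 124 242 232 225 228 229]
265 [135 120 112 147 155 153 148 193 152 130 124 205 229 231 217 137]
275 [141 122 117 136 151 153 150 202 150 128 126 147 229 228 229 230]
stop0 [214 213 214 213 214 213 213 216 216 216 197 124] [206 187 187 186 182 181 192 218 217 218 218 218]
stop3 [222 207 207 206 202 200 213 231 230 231 231 232]
246 [  9.6 122.5  67. ]
247 [  9.4 126.9  67. ]
248 [  9.3 131.4  67. ]
249 [  9.1 135.8  67. ]
250 [  9.  140.2  67. ]
251 [  8.9 144.5  67. ]
274 [  6. 238.  67.]
[[154 149 145]
 [157 153 148]
 [156 152 146]
 [156 152 147]
 [157 154 147]
 [136 135 133]
 [120 120 121]
 [113 111 113]
 [150 147 142]
 [158 154 149]
 [155 153 148]
 [151 147 143]
 [197 192 187]
 [155 151 146]
 [131 130 126]]
```

The gap is real: about 3 px, or 10 mm, which matches the robot's own reading. The 10 N was friction at slow speed, so I'll carry on with a higher threshold, watching for the step rise near y ≈ 24.

Run:
```python
from h import *
f0=np.load('f0.npy')
e=guard((0,14.8,56),(0,34,56),.7,14.5,f0,.015)
print(e,F())
s=shot('side','side4'); g=cv2.cvtColor(s['color'],cv2.COLOR_RGB2GRAY)
for u in(255,265,275): print(u,g[240:256,u])
```

```text
[(0.7, 10.9), (1.4, 11.1), (2.1, 9.6), (2.8, 10.1), (3.5, 9.2), (4.2, 9.5), (4.9, 10.4), (5.6, 10.4), (6.3, 10.3), (7.0, 10.1), (7.7, 9.4), (8.4, 9.7), (9.1, 10.0), (9.8, 9.6), (10.5, 10.4), (11.2, 10.2), (11.9, 10.0), (12.6, 11.0), (13.3, 10.5), (14.0, 9.8), (14.7, 11.0), (15.4, 11.7), (16.1, 15.9)] [(14.7, 11.0), (15.4, 11.7), (16.1, 15.9)]
at [ 0.94 29.41 56.29] t 27.1 hit True
[ 0.  30.9 56. ] [  2.44367142 -16.29559062   3.63780657]
255 [154 154 154 154 153 153 154 154 153 143 193 243 231 226 229 229]
265 [155 154 154 140 122 117 128 151 154 150 189 215 229 230 218 139]
275 [151 152 153 148 125 118 122 148 155 153 156 172 228 228 229 230]
```

Sliding was a steady 10 N, then rose to 16 N at the stop. The stop's edge is still at row 251 and the strip has gone. I'll back off and locate the knob.

Run:
```python
from h import *
bot.move_straight(W(0,20,56)); bot.move_straight(W(0,-10,160),max_speed=.25)
hand.gripper_open(); bot.move_pose(W(60,-70,200),ori(-.1)); print(bot.current_time())
s=shot('top','top5'); shot('side','side5')
a=s['color'][160:250,165:300,::-1];b=cv2.imread('pics/side5.png')[170:290,200:320]
cv2.imwrite('pics/c5.png',np.hstack([cv2.resize(a,(450,300),interpolation=cv2.INTER_CUBIC),cv2.resize(b,(300,300),interpolation=cv2.INTER_CUBIC)]))
```

```text
30.8083
```

View pics/c5.png

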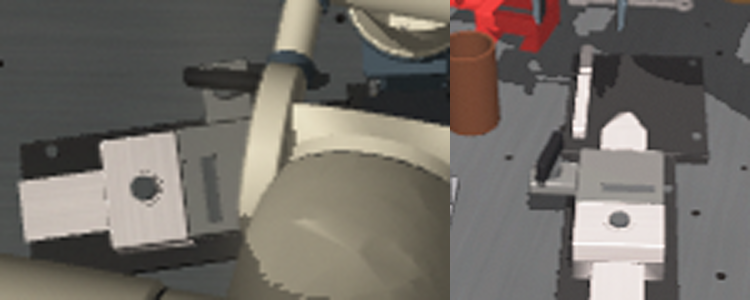

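Run:
```python
from h import *
for n,(u0,u1,v0,v1) in dict(top5=(212,246,170,196),side5=(228,252,214,250)).items():
    s=dict(np.load(f'pics/{n}.npz')); c=s['color'][v0:v1,u0:u1].max(2); m=c<48
    print(n,u0,v0); print('\n'.join(''.join('#' if x else '.' for x in r) for r in m))
s=dict(np.load('pics/top5.npz'));t=dict(np.load('pics/side5.npz'))
# predicted bar corners for knob (x,y,q)
for y in(88,93):
  for q in(.2,):
    c,S=np.cos(q),np.sin(q); P=[W(82+a*c+b*S,y-a*S+b*c,z) for z in(105,79) for a,b in((-7,-35),(7,-35),(7,35),(-7,35))]
    print(y,'top',proj(s,P).round(1).tolist(),'\nside',proj(t,P).round(1).tolist())
```

```text
top5 212 170
..................................
..................................
..................................
..................................
..................................
..................................
..................................
..................................
..................................
..............................##..
.........###..................#...
........##############.....##.#...
........#######################...
........######...........######...
........##########..........##....
.........#####################....
.................#############....
............................#.....
..................................
..................................
..................................
..................................
..................................
..................................
..................................
..................................
side5 228 214
........................
........................
........................
........................
........................
........................
.............
[... 578 characters left out ...]
........
........................
........................
........................
........................
........................
...................###..
88 top [[243.5, 186.2], [243.9, 181.5], [220.2, 180.2], [219.8, 184.9], [244.1, 188.0], [244.4, 183.4], [221.2, 182.1], [220.8, 186.7]] 
side [[245.9, 220.8], [241.3, 220.2], [234.5, 234.4], [239.3, 235.1], [246.0, 227.9], [241.5, 227.2], [234.8, 241.6], [239.5, 242.3]]
93 top [[241.9, 186.4], [242.2, 181.8], [218.5, 180.5], [218.1, 185.1], [242.5, 188.2], [242.8, 183.6], [219.5, 182.4], [219.2, 186.9]] 
side [[245.8, 221.9], [241.2, 221.2], [234.3, 235.5], [239.1, 236.2], [245.9, 228.9], [241.4, 228.2], [234.6, 242.7], [239.4, 243.4]]
```

The knob bar shows in both views: top at (220–244, 181–187), side at (235–245, 221–243). That puts it at rail (82, 88–93) with q ≈ 0.2. I'll grip at y = 90 and turn clockwise in steps, nulling lateral force so the carriage isn't shoved.

```bash
cat > turn.py <<'E'
from h import *
q=.2; p=np.array([82.,90.,100.])
bot.move_pose(W(82,90,180),ori(-q)); bot.move_straight(W(*p),max_speed=.15); bot.hold(.2)
f0=F(); m0=bot.current_moment()[2]
hand.clamp(20); bot.hold(.1); print('open',bot.current_opening(),bot.current_time(),(F()-f0).round(1),round(bot.current_moment()[2]-m0,2))
assert .010<bot.current_opening()<.022
while q<1.55:
    f=F()-f0; p[:2]+=np.clip(.07*f[:2],-.8,.8); q+=.09
    bot.move_pose(W(*p),ori(-q))
    f=F()-f0; m=bot.current_moment()[2]-m0
    print(round(q,2),p[:2].round(1),f.round(1),round(m,2),round(bot.current_time(),1))
    if abs(m)>.8 or np.hypot(*f[:2])>14: break
E
python3 turn.py
```

```text
open 0.013775356287743916 33.7417 [ 7.7 -1.9 -0.7] -0.04
0.29 [82.5 89.9] [ 6.7 -1.2 -1.5] -0.0 34.0
0.38 [83.  89.8] [ 6.  -0.4 -2.2] 0.01 34.2
0.47 [83.4 89.8] [ 5.7 -0.  -1.6] -0.06 34.5
0.56 [83.8 89.8] [ 3.2  0.7 -2.2] -0.03 34.7
0.65 [84.  89.8] [ 2.9 -0.5  1.1] 0.0 35.0
0.74 [84.2 89.8] [-0.5  0.2  2.6] -0.02 35.2
0.83 [84.2 89.8] [-3.1  1.7  3.2] 0.0 35.5
0.92 [84.  89.9] [-2.4  0.4  3.3] -0.04 35.7
1.01 [83.8 89.9] [-2.4  1.6  3.8] -0.02 36.0
1.1 [83.7 90. ] [-1.7  1.9  2.8] -0.02 36.2
1.19 [83.5 90.2] [-0.8  0.5  1.3] -0.01 36.5
1.28 [83.5 90.2] [0.3 1.6 1.6] -0.03 36.7
1.37 [83.5 90.3] [ 0.3 -0.4  2. ] 0.52 37.0
1.46 [83.5 90.3] [ 2.1 -3.7  0.6] 0.84 37.2
```

Run:
```python
from h import *
hand.gripper_open(); p=bot.current_eef_pos(); bot.move_straight(p+[0,0,.1],max_speed=.15)
bot.move_pose(W(60,-130,230),ori(-.8)); print(bot.current_time())
s=shot('side','side6'); t=shot('top','top6'); g=cv2.cvtColor(s['color'],cv2.COLOR_RGB2GRAY)
for u in(255,265,275): print(u,g[240:256,u])
print('stop3',g[268:280,265])
a=s['color'][200:290,215:315,::-1];b=t['color'][160:250,165:265,::-1]
cv2.imwrite('pics/c6.png',np.hstack([cv2.resize(x,(400,360),interpolation=cv2.INTER_CUBIC) for x in(a,b)]))
```

```text
40.2417
255 [153 153 153 153 152 152 153 152 152 145 192 242 231 225 228 228]
265 [152 153 155 139 122 117 127 150 152 149 187 215 228 230 216 136]
275 [151 151 152 146 125 117 120 148 153 152 159 171 227 228 227 230]
stop3 [222 207 206 207 202 199 213 231 230 231 231 231]
```

View pics/c6.png

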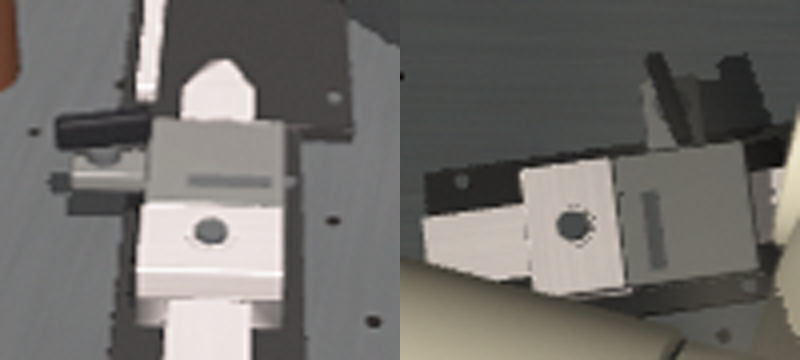

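The grey levels along the carriage/stop edge match those at contact, so nothing shifted. The stop is unmoved, and the bar reads about 1.3 rad clockwise, where the moment rose to 0.84 N m at the firm stop. I'm handing the job in.

```bash
python3 -c "
from plant import bot
print(bot.job_done(), bot.current_time())"
```

```text
the job is handed in; nothing more can be done
the job is handed in; nothing more can be done
```

The carriage is on the rail with its front against the stop block, which did not move in the camera views, and the knob is turned clockwise to its firm stop and released; I handed the job in at about 40 s.

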